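# Sign out and unlock the paint case

## Robot

A 6-joint arm with a two-finger parallel gripper is mounted at the origin on the work surface. World frame = base frame: x ahead of the robot, y to its left, z up, the work surface at z = 0. Lengths are in mm, angles in rad, forces in N, time in s.
With the tool pointing down it reaches from about 250 to 775 mm from the base axis. Payload 4 kg.
Tool frame: the origin (TCP) lies at the very end of the fingers, on their centre line; the grasp point (between the pads) lies 19 mm behind it; x points along the fingers, y is the direction in which the jaws open and shut, and the axes are right-handed (so a half turn about x gives the same grasp; the last joint's range is limited). The gripper opens to 85 mm and grips with 20 to 120 N. Pads are 22 mm wide; open, the fingers measure 114 mm over their backs; the gripper's body (76 mm by 85 mm) begins 54 mm behind the grasp point. The pads swing forward as they close: fully open they stand 13 mm farther back than shut.
Start: joints at [1.061, 0.087, 1.371, -0, 1.684, -0.103], TCP at [217.63, 505.128, 231.341] pointing down, gripper open.
Joint ranges: [-3.1, 3.1], [-0.76, 2.03], [0.27, 2.55], [-1.08, 4.22], [0.17, 2.65], [-2.57, 2.57]. Speed limits (rad/s): [2.79, 2.79, 3.14, 3.14, 3.14, 3.14].

## Interface

Orientations are given as a unit quaternion [w, x, y, z].
In Python, from station import env gives the robot as it stands.
- The arm moves only by the tool play_rows, never from a script. Its argument "motion" is a list of rows, each a list of 3 entries, a list of its own where there are three numbers: the shift along the world's x, y, z each as a share of 0.03 m, from -1 to 1, then the turn, a rotation vector about the world's x, y, z each as a share of 6 degrees, from -1 to 1, then the gripper's target within -1 to 1 (fully open at 1, half-way at 0, shut at -1). In form: [[[x, y, z], [wx, wy, wz], jaw], ...]. A call has exactly 10 rows; each row shifts and turns the commanded pose from where the row before left it; what a row does not reach is not made up. A row lasts 1/8 s, in which the tool goes at most 62.5 mm and 10.7 degrees, less where a joint would pass 70% of its speed; a pose out of reach is approached as far as the arm can. A call with a number of a shift or a turn outside -1 to 1 is refused whole. A call with a gripper value outside its range is refused whole. The fingers move at their own pace and stop on an object; "squeeze" is the grip in N (left out, the last holds). Time passes only in rows, so rows that do not move let the fingers close, or fill a call up. It gives the time, the measured TCP pose, the force and the opening at its end, in the units of the state.
- env.observe(): the state, without advancing time (a new reading comes with each control period).
- env.read_camera(name): name is "scene" or "top" or "wrist"; returns a dict with "pixels" (420x560x3 uint8, blue, green, red), "vertical_fov" (degrees; the focal length in pixels is half the picture's height over the tangent of half this angle, whatever the lens; pixels are square), "cx", "cy" (the principal point, pixels), "rvec" (rotation vector, rad) and "tvec" (3), from world to camera coordinates, as OpenCV has them; the wrist camera has in their place "T_tool_cam" (4x4, takes a point from camera to tool coordinates, whose origin is the TCP and whose axes are the tool frame's). Camera axes: x right, y down, z forward; pixel columns grow to the right and rows downward; lengths in mm; the calibration is good to about 2 mm. The wrist camera is an equidistant fisheye: a pixel r from the principal point sees the ray r / f radians off the axis. A picture is of the moment at which its call begins: read the wrist's pose just before it. There is no depth.
- env.hand_in(): hands the job in, once; it reports no verdict.
The state is a dict: "clock": time; "q": joint angles; "qd": joint speeds; "effort": joint torques, N m; "eef_pos": TCP position; "tool_rot": TCP orientation; "force": force on the tool from outside, world axes, zero at the start; "wrist_torque": the same for the moment, N m; "gripper_width": opening from 0.0 (shut) to 1.0 (fully open).
Only numpy, scipy, OpenCV 4.12 (cv2) and the standard library are available. Lean on these libraries where they do the work, as an engineer would, in place of code of your own. Each camera call takes 0.05 s, during which the arm holds its last target. There are 200 camera calls.

## Task

Sign the paint case out and unlock it. Take the metal tag off its little stand, hook it over the long rail near the rail's right-hand end (seen from the robot), slide it left along the rail until it is centred on the pointer and let it hang there; then take the square-headed key from the wooden block, push it fully home in the lock on top of the grey case, easing it past the sticky pins, and turn it a quarter turn clockwise to the stop. The lock springs back, so finish with the key still gripped and held turned, and leave everything else where it is.

Things in the scene. Friction and masses are not known exactly. Their poses are not given: they have to be found in the camera images.
- tag: Loose folded aluminium hanger, 80 g. Origin: mid underside of its bridge (27 x 40 x 6 mm), the face that sits on a bar running along y. Legs below, 40 mm wide, 18 mm gap (x -9 to 9 mm): front plate (-x, 3 mm thick) reaches 59 mm down, rear lip (6 mm) 22 mm down; weight low. Grip tab on top: 10 mm thick (x), 30 mm wide (y), 6 to 40 mm above the origin. Starts hanging on the stand.
- stand_top (a point): Middle of the top of the tag stand's short bar, 90 mm above the table: 10 mm bar along y, between two posts 45 mm either side that rise 4 mm above the bar. Fixed.
- rail_top (a point): Middle of the top of the long rail's 10 mm steel bar, 120 mm above the table, along y (+y to the robot's left), between posts 145 mm either side that rise 4 mm above the bar. Near the right-hand end means more than 30 mm right of the middle (y below -30 mm). Fixed; yawed up to 0.15 rad.
- mark: Pointer: slim black upright with a diamond tip, 107 mm tall, on a 30 mm square foot. Origin under the foot's centre, 46 mm behind (+x of) the rail's bar; the upright is 52 mm behind the bar. Axes parallel to the rail's. The tag's origin must end level with it along the rail (same y in the rail's axes), 30 to 90 mm left of the rail's middle. Fixed.
- key: Loose key, 60 g, upright in the wooden block. Origin: centre of the underside of its collar (16 mm across, 12 mm high). Blade below: 4 mm thick (x), 12 mm wide (y), 28 mm long, last 8 mm tapering to an edge. Head: black SQUARE-cornered block 10 mm thick (x), 32 mm wide (y), 12 to 46 mm above the origin, small grey disc on its faces. Fits either way round (half turn).
- round_key: The other key in the block, not to be used or moved: same blade and collar, smaller ROUND head 26 mm in diameter, 8 mm thick, from 16 to 42 mm above its origin. Which of the two places holds which key varies.
- key_block: Fixed wooden block 50 x 126 x 36 mm high (origin under its centre) with two blade slots 62 mm apart along y, 8.5 x 15 mm and 32 mm deep; the keys' collars rest on its top.
- lock_face (a point): Centre of the lock's mouth on the grey case (fixed, 200 x 200 x 80 mm), 112 mm above the table, axes of the case. A steel barrel 48 mm across, 30 mm high stands on the lid, 40 mm in front of (-x of) its centre; the brass plug inside is 2 mm proud. The key is home when its origin (underside of the collar) is at this point.
- slot (a point): The key slot in the turning plug, at its mouth: 5.6 mm (x) by 13.6 mm (y), 32 mm deep, mouth chamfered 2.5 mm; turns with the plug about vertical. Two sprung sticky pins, 10 and 18 mm below the mouth, resist the blade with about 8 N each (up to 20 N in all); rocking the key a little while pressing eases them.
- plug (a joint): Turn of the lock plug in rad: 0 at rest (slot along the case's y), grows CLOCKWISE seen from above, stop at 1.6. A spring turns it back (about 0.02 N m at rest, 0.11 N m at the stop). The blade has about 0.15 rad of play in the slot, so the key must turn some 0.15 rad more than the plug.
- tape: Bystander: roll of blue tape lying flat on the case's lid behind the lock, 92 mm across, 24 mm high.
- bucket: Bystander: white paint bucket with two small handles, 110 mm across, 120 mm high.
- jar: Bystander: white lidded jar, 56 mm across, 65 mm high.
- brush: Bystander: paint brush lying flat.
- paint_bottle: Bystander: blue paint bottle, 56 mm across, 150 mm high.
- mug: Bystander: white mug, 76 mm across, 85 mm high.
Mind the look-alikes: they are no part of the job. What is shaped like the tag but purple is not meant. Leave any white look-alike of the key alone.

How it is judged (in metres and radians):
On the way, in this order (a step that is already met when the one before it is completed fails the run):
1. the tag is hooked over the long rail, more than 30 mm right of its middle (x of tag in the frame of rail_top between -0.012 and 0.012 m and z of tag in the frame of rail_top between -0.004 and 0.006 m and y of tag in the frame of rail_top below -0.03 m), for 0.2 s.
2. it slides along the rail: still on it, 15 to 55 mm short of the pointer (x of tag in the frame of rail_top between -0.012 and 0.012 m and z of tag in the frame of rail_top between -0.004 and 0.006 m and y of tag in the frame of mark between -0.055 and -0.015 m), for 0.05 s.
3. it hangs on the rail, let go, centred on the pointer within 10 mm (x of tag in the frame of rail_top between -0.012 and 0.012 m and z of tag in the frame of rail_top between -0.004 and 0.006 m and y of tag in the frame of mark between -0.01 and 0.01 m and contact force between tag and rail above 0.05 N and contact force between the fingers and tag below 0.05 N), for 0.2 s.
4. the square-headed key is fully home in the lock, not yet turned (horizontal distance between key and lock_face below 0.004 m and z of key in the frame of lock_face between -0.004 and 0.003 m and angle between key's own z axis and vertical below 0.12 rad and value of joint plug below 0.4 rad), for 0.1 s.
At the end, for the whole second after the job is handed in: The tag hangs free on the long rail, within 10 mm of the pointer along it; the square-headed key is home (collar within 3 mm of the mouth, centred within 4 mm, upright within 0.12 rad), gripped by the fingers, and holds the plug turned more than 1.35 rad (all of step 3 and horizontal distance between key and lock_face below 0.004 m and z of key in the frame of lock_face between -0.004 and 0.003 m and angle between key's own z axis and vertical below 0.12 rad and value of joint plug above 1.35 rad and contact force between the fingers and key above 2 N); the arm keeps its last pose, push and grip.
It fails at once if a bystander is moved by more than 40 mm (distance of any of tape, bucket, jar, brush, paint_bottle, mug from where it was at the start of the episode above 0.04 m).
It fails at once if the round-headed key is moved by more than 15 mm (distance of round_key from where it was at the start of the episode above 0.015 m).
It also fails if it takes over 56 s, if anything falls off the work surface, if the arm or the gripper's body presses on something with over 40 N, if the wrist force passes 120 N, or if a joint passes its speed limit or range.

## Working session

There is one attempt and no reset: what is moved stays moved. The work goes in short steps, Python scripts to look and compute and a tool call to move; the robot and the scene stay as the last step left them, time stands still between calls to the robot, and variables do not carry over. Pictures are saved under pics/ and viewed, about 8 in all and at most 12, crops included, and the job is handed in when it is done.

Besides the shell and the picture viewer there is one more tool, called as name(argument=value, ...) on one line, values as JSON. play_rows: Moves the arm, as the interface text tells. Its arguments: {"type":"object","properties":{"motion":{"type":"array","items":{"type":"array"}},"squeeze":{"type":"number"}},"required":["motion"]}

```bash
mkdir -p pics; ls; cat > h.py <<'E'
import numpy as np, cv2
from scipy.spatial.transform import Rotation as R
from station import env
def cam(n):
    c=env.read_camera(n); c['f']=210/np.tan(np.radians(c['vertical_fov'])/2); return c
def ray(c,u,v):
    Rm=R.from_rotvec(np.ravel(c['rvec'])).as_matrix(); t=np.ravel(c['tvec'])
    d=np.array([(u-c['cx'])/c['f'],(v-c['cy'])/c['f'],1.])
    return -Rm.T@t, Rm.T@d
def plane(c,u,v,z):
    o,d=ray(c,u,v); return o+d*(z-o[2])/d[2]
def tri(c1,p1,c2,p2):
    o1,d1=ray(c1,*p1);o2,d2=ray(c2,*p2);d1/=np.linalg.norm(d1);d2/=np.linalg.norm(d2)
    s=np.linalg.lstsq(np.c_[d1,-d2],o2-o1,rcond=None)[0]
    a,b=o1+d1*s[0],o2+d2*s[1]; return (a+b)/2,np.linalg.norm(a-b)
def proj(c,p):
    Rm=R.from_rotvec(np.ravel(c['rvec'])).as_matrix(); q=Rm@np.array(p,float)+np.ravel(c['tvec']); return c['cx']+c['f']*q[0]/q[2],c['cy']+c['f']*q[1]/q[2]
E
python3 - <<'E'
from h import *
import pickle
print({k:v for k,v in env.observe().items()})
for n in('scene','top'):
    c=cam(n); pickle.dump(c,open(n+'.pkl','wb')); print(n,ray(c,c['cx'],c['cy']),c['f'],c['cx'],c['cy'])
    cv2.imwrite(f'pics/{n}.png',cv2.resize(c['pixels'],(800,600),interpolation=cv2.INTER_CUBIC))
E
```

```text
pics
{'clock': 0.0, 'q': array([ 1.06089830e+00,  8.79834929e-02,  1.37225894e+00,  1.35484554e-05,
        1.68359581e+00, -1.03095502e-01]), 'qd': array([ 1.81968202e-03,  4.70159811e-04, -5.30129493e-05,  3.60261879e-04,
       -4.17499260e-04, -1.72175373e-03]), 'effort': array([ 6.85162399e-05, -3.51880431e+01, -3.13267457e+01, -2.68677186e-04,
        1.10898202e-02, -2.05288961e-05]), 'eef_pos': array([217.37685488, 504.68260201, 230.12117437]), 'tool_rot': array([ 0.69228549,  0.14208062,  0.69277366, -0.14359162]), 'force': array([ 0.32843513, -0.10344782, -0.3646068 ]), 'wrist_torque': array([0.00494264, 0.02643469, 0.05164186]), 'gripper_width': 1.0002462225842859}
scene (array([1300.75433208,  -40.86432842, 1005.76987297]), array([-0.64600031,  0.06495552, -0.76056846])) 460.1827996324085 279.9482580586875 210.4621315500016
top (array([ 340.90041813,   54.80870547, 1095.44792454]), array([ 0.17971634, -0.01778507, -0.98355769])) 417.7147159524367 280.43908209252453 207.72697650317272
```

View pics/scene.png

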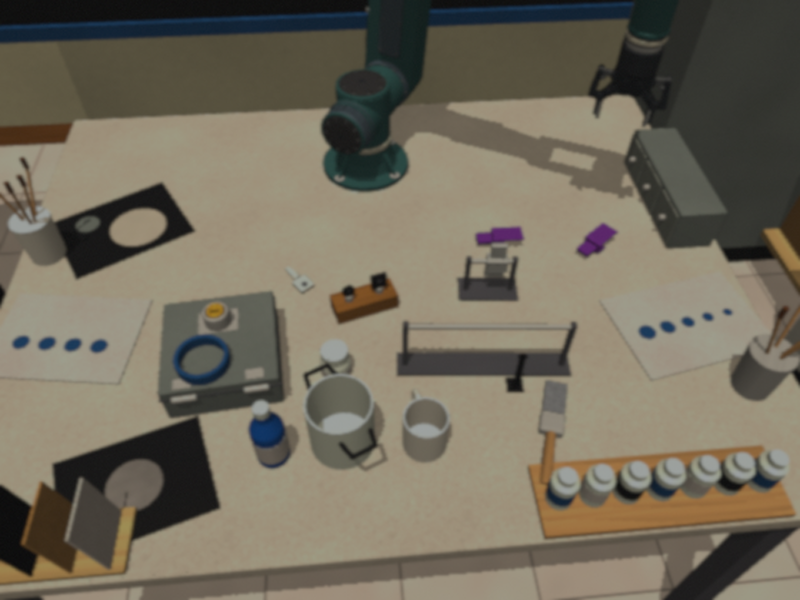

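View pics/top.png

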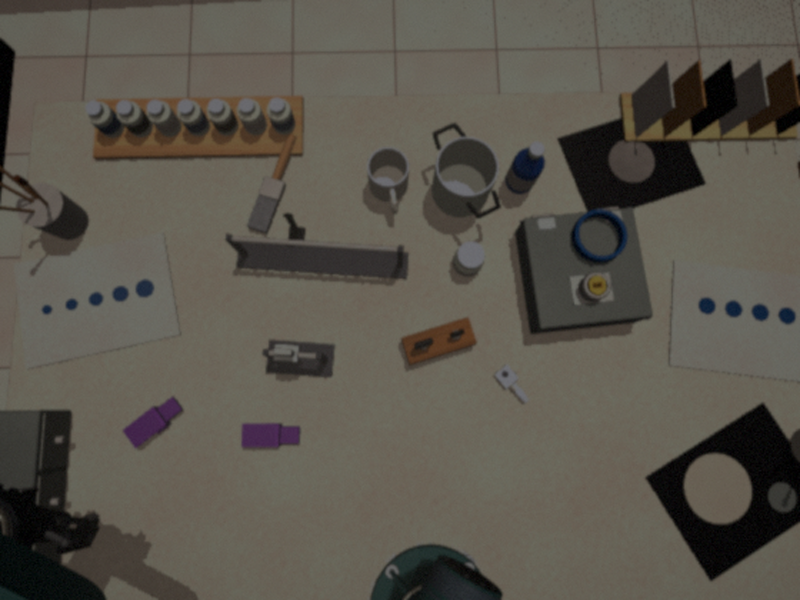

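```bash
cat > crop.py <<'E'
import cv2,numpy as np
def panel(img,x0,y0,w,W=400,H=300,step=10):
    h=w*H//W; s=W/w
    p=cv2.resize(img[y0:y0+h,x0:x0+w],(W,H),interpolation=cv2.INTER_CUBIC)
    p=np.clip(255*(p/255.)**0.6,0,255).astype(np.uint8)
    for u in range(-(-x0//step)*step,x0+w,step):
        X=int((u-x0+.5)*s); cv2.line(p,(X,0),(X,5),(0,0,255),1); cv2.putText(p,str(u),(X-9,15),0,.32,(0,0,255),1)
    for v in range(-(-y0//step)*step,y0+h,step):
        Y=int((v-y0+.5)*s); cv2.line(p,(0,Y),(5,Y),(0,0,255),1); cv2.putText(p,str(v),(6,Y+4),0,.32,(0,0,255),1)
    return p
def mosaic(ps,fn): cv2.imwrite(fn,np.vstack([np.hstack(ps[:2]),np.hstack(ps[2:])]))
E
python3 - <<'E'
from crop import *; import pickle
s=pickle.load(open('scene.pkl','rb'))['pixels'];t=pickle.load(open('top.pkl','rb'))['pixels']
mosaic([panel(s,225,180,60),panel(t,275,218,64),panel(s,310,150,64),panel(t,175,225,68)],'pics/m1.png')
mosaic([panel(s,265,210,150,step=20),panel(t,150,140,150,step=20),panel(s,105,190,100),panel(t,355,135,110)],'pics/m2.png')
E
```

```text
(no output)
```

View pics/m1.png

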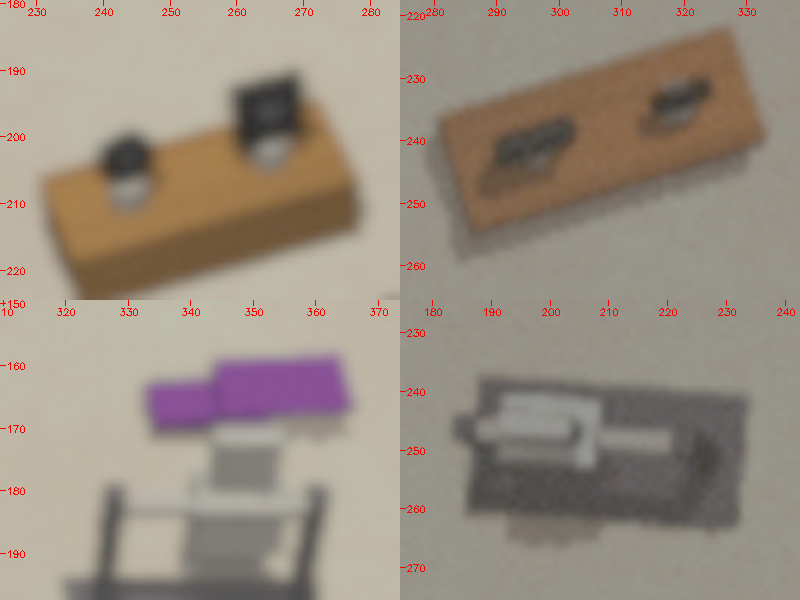

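View pics/m2.png

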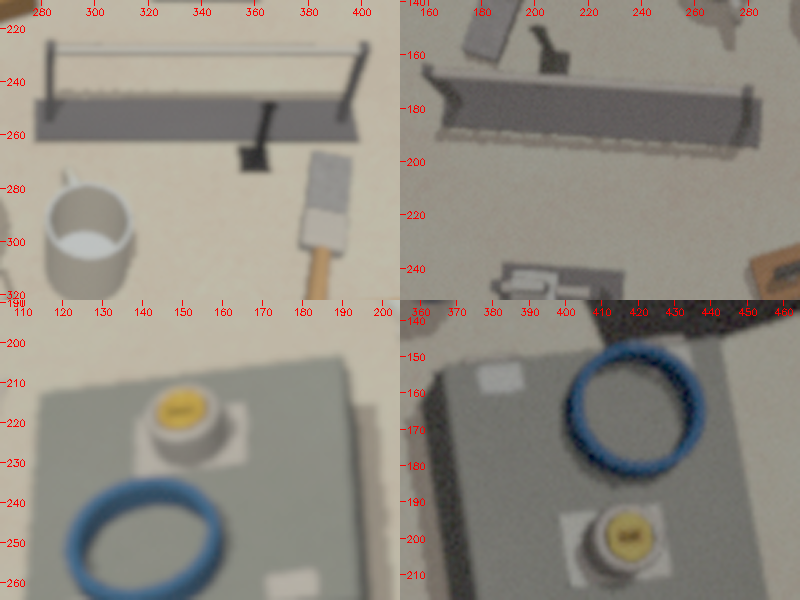

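m1/m2: two keys stand in the block: the head at scene (264,196)/top (296,240) is large and square-cornered, so it is the one meant. The other, at scene (243,203)/top (320,232), is small and round. The white key at top (357,265) lies flat on the table and is a look-alike; the tags at top (183,304) and (108,295) are purple. The grey tag hangs on the stand at top (196,247). The plug is at scene (151,217)/top (417,200).

```bash
python3 - <<'E'
from h import *; import pickle
np.set_printoptions(precision=1,suppress=True)
s=pickle.load(open('scene.pkl','rb'));t=pickle.load(open('top.pkl','rb'))
def T(n,a,b,z=None):
    p,e=tri(s,a,t,b); print(n,p,'err %.1f'%e, '' if z is None else (plane(s,*a,z)[:2],plane(t,*b,z)[:2],z))
T('plug',(151,217),(417.5,200),112)
T('sqhead',(264,191.5),(296,239),36+46)
T('rdhead',(243,200),(319.5,232),36+42)
T('tabtop',(349,171),(196,246.5),130)
T('standL',(361,180),(185,246.5),94)
T('standR',(328,180),(227,251),94)
T('railL',(402,227),(160,165),124)
T('railR',(284,227),(280,172),124)
T('foot',(360,266),(208,163),2)
T('tip',(366,249),(201.5,151.5),105)
T('blockA',(231,206),(281,236),36)
T('blockB',(272,194.5),(327,222),36)
# block orange mask -> minAreaRect on top; lid mask
hsv=cv2.cvtColor(t['pixels'],cv2.COLOR_BGR2HSV)
m=cv2.inRange(hsv,(5,90,40),(20,255,255)); m[:210]=0;m[265:]=0
ps=np.array([plane(t,u,v,36)[:2] for v,u in zip(*np.nonzero(m))],np.float32)
print('block',cv2.minAreaRect(ps), ps.mean(0))
E
```

```text
plug [ 532.2 -292.8  109.4] err 4.2 (array([ 535.1, -289.9]), array([ 531.7, -294.1]), 112)
sqhead [447.5   0.8  85.2] err 0.1 (array([444.5,   0.9]), array([447.8,   0.6]), 82)
rdhead [464.4 -57.9  75. ] err 0.5 (array([467.1, -57.6]), array([464. , -57.8]), 78)
tabtop [431.3 234.1 127.9] err 1.1 (array([433.4, 232.9]), array([431.1, 234.3]), 130)
standL [435.4 268.9  93.9] err 3.3 (array([435.4, 270.5]), array([435.2, 267.2]), 94)
standR [423.1 174.   89.4] err 13.0 (array([427.6, 179.5]), array([421.9, 167. ]), 94)
railL [630.2 325.8 123.1] err 3.9 (array([630.7, 327.4]), array([629.5, 323.5]), 124)
railR [605.7  37.7 124.4] err 3.4 (array([605.6,  39.4]), array([605.6,  36. ]), 124)
foot [664.7 228.4  16.2] err 5.3 (array([655.5, 235. ]), array([668.5, 227.9]), 2)
tip [670.1 231.1  98. ] err 4.1 (array([674.9, 231.1]), array([667.4, 227.8]), 105)
blockA [461.9 -27.7  52. ] err 128.2 (array([449. , -92.7]), array([461.3,  36.1]), 36)
blockB [488.5 -25.6 129.7] err 90.9 (array([415.4,  24.9]), array([494.4, -82.8]), 36)
block ((453.5992736816406, -29.156639099121094), (51.46187973022461, 127.24274444580078), 15.904337882995605) [453.4 -29.6]
```

```bash
cat >> h.py <<'E'
def go(p,jaw,st=None):
    """units for tool-down at p(mm), jaw axis at world angle jaw(rad, mod pi)"""
    st=st or env.observe(); q=st['tool_rot']; r=R.from_quat([q[1],q[2],q[3],q[0]])
    y=r.as_matrix()[:,1]; a=np.arctan2(y[1],y[0])
    d=(jaw-a+np.pi/2)%np.pi-np.pi/2; a2=a+d
    xt=np.array([0,0,-1.]);yt=np.array([np.cos(a2),np.sin(a2),0]);M=np.c_[xt,yt,np.cross(xt,yt)]
    rv=(R.from_matrix(M)*r.inv()).as_rotvec()
    np.set_printoptions(precision=2,suppress=True)
    print('t%.2f pos'%st['clock'],st['eef_pos'],'jaw %.3f'%a,'tilt',r.as_matrix()[:2,0],'w%.3f'%st['gripper_width'],'F',st['force'],'q6 %.2f'%st['q'][5])
    print('shift units total',(np.array(p)-st['eef_pos'])/30,'turn units',rv/np.radians(6))
E
python3 -c "
from h import *
go((430,234,195),-0.12)"
```

```text
t0.10 pos [217.39 504.7  230.22] jaw 1.164 tilt [-0. -0.] w0.998 F [-0.04  0.89 -0.98] q6 -0.10
shift units total [ 7.09 -9.02 -1.17] turn units [  0.01  -0.02 -12.26]
```

play_rows(motion=[[[0.71,-0.9,-0.12],[0,0,-1],1],[[0.71,-0.9,-0.12],[0,0,-1],1],[[0.71,-0.9,-0.12],[0,0,-1],1],[[0.71,-0.9,-0.12],[0,0,-1],1],[[0.71,-0.9,-0.12],[0,0,-1],1],[[0.71,-0.9,-0.12],[0,0,-1],1],[[0.71,-0.9,-0.12],[0,0,-1],1],[[0.71,-0.9,-0.12],[0,0,-1],1],[[0.71,-0.9,-0.12],[0,0,-1],1],[[0.71,-0.9,-0.12],[0,0,-1],1]], squeeze=60)

```text
clock: 1.35
eef_pos: [430.9, 234.1, 194.7]
tool_rot: [0.527, 0.471, 0.528, -0.471]
force: [0.4, 0.2, -0.7]
gripper_width: 0.999
```

play_rows(motion=[[[0,0,0],[0,0,-0.8],1],[[0,0,0],[0,0,-0.8],1],[[0,0,0],[0,0,-0.66],1],[[0,0,0],[0,0,0],1],[[0,0,0],[0,0,0],1],[[0,0,0],[0,0,0],1],[[0,0,0],[0,0,0],1],[[0,0,0],[0,0,0],1],[[0,0,0],[0,0,0],1],[[0,0,0],[0,0,0],1]])

```text
clock: 2.6
eef_pos: [430.6, 235.1, 195.3]
tool_rot: [0.469, 0.529, 0.469, -0.529]
force: [-0.2, -0.1, -0.4]
gripper_width: 1.001
```

```bash
cat >> h.py <<'E'
def wcam():
    st=env.observe(); c=env.read_camera('wrist'); q=st['tool_rot']
    M=np.eye(4);M[:3,:3]=R.from_quat([q[1],q[2],q[3],q[0]]).as_matrix();M[:3,3]=st['eef_pos']
    c['T']=M@np.array(c['T_tool_cam']); c['f']=210/np.tan(np.radians(c['vertical_fov'])/2); return c
def wplane(c,u,v,z):
    d=np.array([u-c['cx'],v-c['cy']]);r=np.hypot(*d)+1e-9;th=r/c['f']
    k=c['T'][:3,:3]@np.array([*(d/r*np.sin(th)),np.cos(th)]);o=c['T'][:3,3]
    return o+k*(z-o[2])/k[2]
def wortho(c,x0,y0,s,z,W=400,H=300,flip=False):
    """rectified view on plane z: image right=-y, up=+x; centre x0,y0, s mm/px"""
    jj,ii=np.meshgrid(np.arange(W),np.arange(H)); X=x0-(ii-H/2)*s; Y=y0-(jj-W/2)*s
    P=np.stack([X,Y,np.full_like(X,z)],-1)-c['T'][:3,3]; q=P@c['T'][:3,:3]
    rr=np.hypot(q[...,0],q[...,1]);th=np.arctan2(rr,q[...,2]);k=c['f']*th/rr
    return cv2.remap(c['pixels'],(c['cx']+k*q[...,0]).astype(np.float32),(c['cy']+k*q[...,1]).astype(np.float32),cv2.INTER_CUBIC)
E
python3 - <<'E'
from h import *
import pickle
go((430,234,195),-0.12)
c=wcam(); pickle.dump(c,open('w1.pkl','wb')); print(c['f'],c['T'][:3,3])
a=wortho(c,430,225,0.4,130,400,300); b=wortho(c,430,225,0.4,94,400,300)
raw=cv2.resize(c['pixels'],(400,300)); d=wortho(c,560,180,1.2,124)
o=np.vstack([np.hstack([a,b]),np.hstack([raw,d])]); cv2.imwrite('pics/w1.png',np.clip(255*(o/255.)**.7,0,255).astype(np.uint8))
E
```

```text
t2.60 pos [430.62 235.12 195.34] jaw -0.120 tilt [ 0. -0.] w1.001 F [-0.16 -0.06 -0.42] q6 0.50
shift units total [-0.02 -0.04 -0.01] turn units [ 0.  0. -0.]
325.19226210127806 [439.04 312.15 336.47]
```

View pics/w1.png

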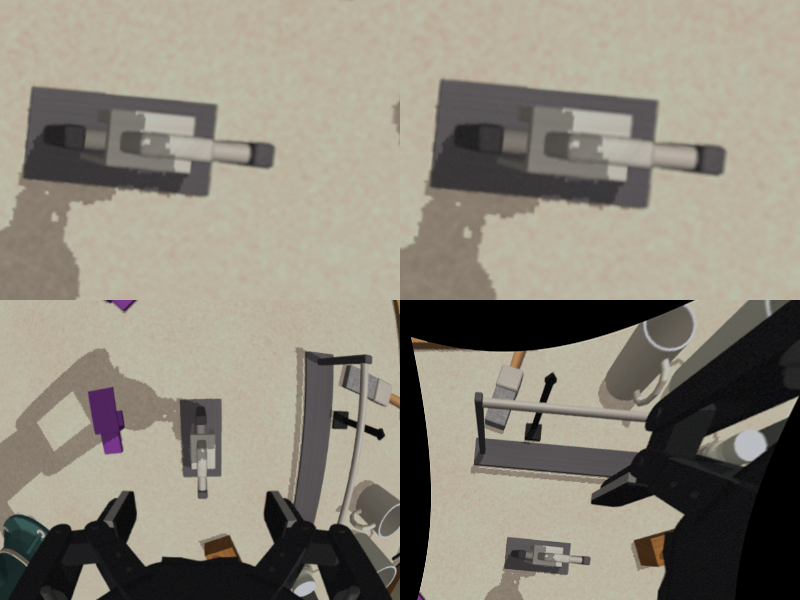

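w1: the tag tab's top is centred near panel-a (175,150), which gives about (430.5, 234.7). The stand bar's yaw is about -0.095. The rail's bar slopes at 0.086 and its left post is near (625,325). All of this agrees with the fixed cameras.

play_rows(motion=[[[0.02,-0.02,-0.8],[0,0,0.24],1],[[0,0,-0.8],[0,0,0],1],[[0,0,-0.6],[0,0,0],1],[[0,0,-0.5],[0,0,0],1],[[0,0,-0.43],[0,0,0],1],[[0,0,0],[0,0,0],1],[[0,0,0],[0,0,0],-1],[[0,0,0],[0,0,0],-1],[[0,0,0],[0,0,0],-1],[[0,0,0],[0,0,0],-1]])

```text
clock: 3.9
eef_pos: [431.4, 234.6, 101.7]
tool_rot: [0.476, 0.523, 0.476, -0.523]
force: [-0.6, 0.7, -0.5]
gripper_width: 0.146
```

play_rows(motion=[[[0,0,0],[0,0,0],-1],[[0,0,0],[0,0,0],-1],[[0,0,0.3],[0,0,0],-1],[[0,0,0.6],[0,0,0],-1],[[0,0,0.8],[0,0,0],-1],[[0,0,0.8],[0,0,0],-1],[[0,0,0.8],[0,0,0],-1],[[0,0,0.5],[0,0,0],-1],[[0,0,0],[0,0,0],-1],[[0,0,0],[0,0,0],-1]])

```text
clock: 5.15
eef_pos: [430.8, 234.4, 214.5]
tool_rot: [-0.476, -0.523, -0.476, 0.524]
force: [0.4, 1.4, -0.5]
gripper_width: 0.103
```

```bash
python3 - <<'E'
from h import *
import pickle
go((612,112,210),-0.085)
c=wcam(); pickle.dump(c,open('w2.pkl','wb')); s=cam('scene');t=cam('top')
pickle.dump((s,t),open('st2.pkl','wb'))
E
```

```text
t5.15 pos [430.79 234.36 214.53] jaw -0.095 tilt [-0. -0.] w0.103 F [ 0.38  1.41 -0.5 ] q6 0.48
shift units total [ 6.04 -4.08 -0.15] turn units [ 0.01 -0.01  0.09]
```

play_rows(motion=[[[0.5,-0.34,0],[0,0,0.09],-1],[[0.75,-0.5,0],[0,0,0],-1],[[0.75,-0.5,0],[0,0,0],-1],[[0.75,-0.5,0],[0,0,0],-1],[[0.75,-0.5,0],[0,0,0],-1],[[0.75,-0.5,0],[0,0,0],-1],[[0.75,-0.5,0],[0,0,0],-1],[[0.75,-0.5,0],[0,0,0],-1],[[0.29,-0.24,0],[0,0,0],-1],[[0,0,0],[0,0,0],-1]])

```text
clock: 6.55
eef_pos: [612.2, 111.9, 214.5]
tool_rot: [-0.478, -0.521, -0.478, 0.522]
force: [-0.7, 0.2, -0.8]
gripper_width: 0.107
```

```bash
python3 - <<'E'
from h import *
from crop import *
import pickle
go((612,112,210),-0.085)
c=wcam(); pickle.dump(c,open('w3.pkl','wb')); s=cam('scene');t=cam('top')
pickle.dump((s,t),open('st3.pkl','wb'))
a=wortho(c,618,190,0.8,120,400,300)
mosaic([np.clip(255*(a/255.)**.7,0,255).astype(np.uint8),cv2.resize(c['pixels'],(400,300)),panel(s['pixels'],265,180,140,step=20),panel(t['pixels'],150,120,140,step=20)],'pics/w3.png')
E
```

```text
t6.55 pos [612.25 111.85 214.53] jaw -0.086 tilt [-0.  0.] w0.107 F [-0.67  0.21 -0.83] q6 0.18
shift units total [-0.01  0.   -0.15] turn units [-0.   -0.02  0.01]
```

View pics/w3.png

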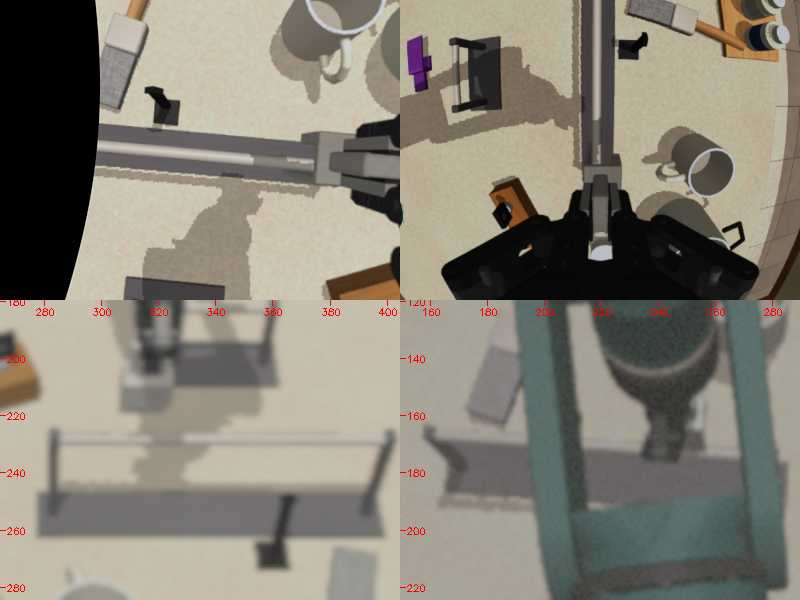

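w3: the tag is held upright over the rail's right part, with its yaw matching. The bar runs from panel (100,147) to (310,160), and the pointer tip is at (152,90). Next I'll measure the bar and pointer numerically in the same wrist picture.

```bash
python3 - <<'E'
from h import *
import pickle
for f in('w1','w3'):
    c=pickle.load(open(f+'.pkl','rb'))
    S=0.4;cx,cy=618,190
    a=cv2.cvtColor(wortho(c,cx,cy,S,120,700,250),cv2.COLOR_BGR2GRAY).astype(float)
    pts=[]
    for j in range(0,700,6):
        Y=cy-(j-350)*S
        x0=618-12; 
        col=a[:,j]; Xs=cx-(np.arange(250)-125)*S
        xe=618+.085*(Y-181.5); w=abs(Xs-xe)<11
        base=np.percentile(col[w],15); m=w&(col>base+0.5*(col[w].max()-base))
        if col[w].max()-base>40 and 16<m.sum()<32: pts.append((Y,Xs[m].mean(),m.sum()*S))
    pts=np.array(pts)
    if len(pts)>5:
        p=np.polyfit(pts[:,0],pts[:,1],1); r=pts[:,1]-np.polyval(p,pts[:,0]); k=abs(r)<2; p=np.polyfit(pts[k,0],pts[k,1],1)
        print(f,k.sum(),len(pts),'slope',p[0],'x@112',np.polyval(p,112),'x@181.5',np.polyval(p,181.5),'x@233',np.polyval(p,233),'w',np.median(pts[:,2]),'Y range',pts[:,0].min(),pts[:,0].max(),'rms',r[k].std())
    for z in(0,98,):
        b=wortho(c,672,230,0.4,z,200,200); g=b.max(2); m=(g<45)&(g>0)
        n,l,st,ce=cv2.connectedComponentsWithStats(m.astype(np.uint8))
        for i in range(1,n):
            if st[i,4]>150: print(z,st[i],'centre X %.1f Y %.1f'%(672-(ce[i][1]-100)*.4,230-(ce[i][0]-100)*.4))
    b=wortho(c,665,230,0.5,0,400,300); cv2.imwrite(f'pics/mark_{f}.png',b)
c=pickle.load(open('w3.pkl','rb'))
o=np.hstack([cv2.resize(wortho(pickle.load(open(f+'.pkl','rb')),665,230,0.4,z,200,200),(400,400),interpolation=cv2.INTER_CUBIC) for f,z in(('w3',0),('w3',98))]);cv2.imwrite('pics/mark.png',o)
E
```

```text
w1 6 19 slope 0.11610591621553225 x@112 607.7200110360463 x@181.5 615.7893722130259 x@233 621.7688268981258 w 9.600000000000001 Y range 114.0 330.0 rms 0.7035945513828878
0 [   0    6  200  154 8031] centre X 673.8 Y 229.2
0 [ 42 164  45  12 296] centre X 644.2 Y 244.0
98 [  62   82   56  100 2529] centre X 660.3 Y 234.2
w3 53 54 slope 0.0910825667136956 x@112 607.5111153149306 x@181.5 613.8413537015325 x@233 618.5321058872878 w 7.2 Y range 85.19999999999999 272.4 rms 0.4320726272530372
0 [  32   43  105  117 6916] centre X 669.9 Y 234.6
0 [ 40 170  42  11 269] centre X 642.1 Y 245.5
98 [ 19  27  47 118 552] centre X 677.1 Y 253.5
98 [  79   96   76   84 3624] centre X 655.7 Y 222.1
```

View pics/mark.png

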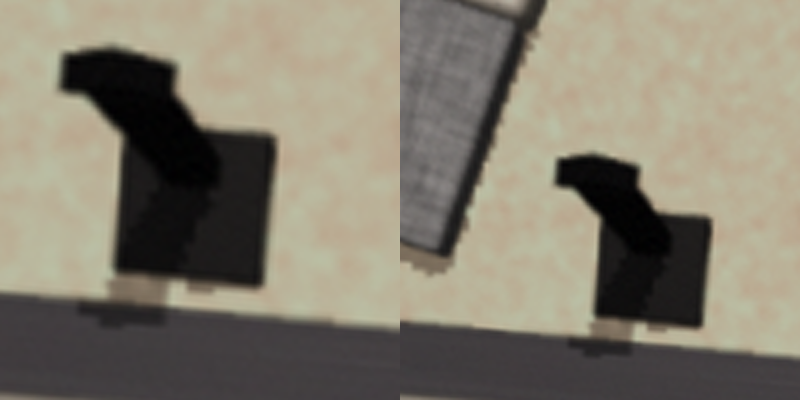

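Mark: the foot's corners in the left panel are (122,128), (275,135), (263,286) and (115,272). That makes it 30 mm square, centred at (664,231). The wrist and the fixed cameras disagree by about 4 mm on the rail's X. I'll settle it by measuring the held tag, whose X is known, in the same wrist picture as the bar.

```bash
python3 - <<'E'
from h import *
import pickle
np.set_printoptions(linewidth=200)
c=pickle.load(open('w3.pkl','rb')); print('cam',c['T'][:3,3])
S=0.5
def prof(z,Y,x0):
    a=cv2.cvtColor(wortho(c,x0,Y,S,z,21,81),cv2.COLOR_BGR2GRAY).astype(float)
    # shear by slope .086 about centre col
    r=[np.interp(np.arange(81)+ (0.086*( (10-j)))*-1, np.arange(81), a[:,j]) for j in range(4,17)]
    return np.mean(r,0).astype(int)[::-1]
print('X from',612-20,'step .5')
for Y in(150,180,210): print('bar z120 Y',Y,prof(120,Y,612))
for z,Y in((209.5,127),(209.5,122)): print('bridge',Y,prof(z,Y,612))
s,t=pickle.load(open('st3.pkl','rb'))
# fixed cameras: bar line profile at several Y; sample on plane z=120
s0=pickle.load(open('top.pkl','rb'))
for n,cc in(('scene',s),('top',s0)):
    g=cv2.cvtColor(cc['pixels'],cv2.COLOR_BGR2GRAY).astype(np.float32)
    for Y in(90,150,270):
        acc=[]
        for dy in range(-15,16,3):
            P=[proj(cc,(x+.086*(Y+dy-181.5),Y+dy,120)) for x in np.arange(596,641,1.)]
            P=np.array(P,np.float32); acc.append(cv2.remap(g,P[:,0:1],P[:,1:2],cv2.INTER_LINEAR)[:,0])
        print(n,'x(at rail mid, 596+)',Y,np.mean(acc,0).astype(int))
E
```

```text
cam [618.34675948 189.13524361 355.65888552]
X from 592 step .5
bar z120 Y 150 [117 134 155 166 154 121  87  68  65  63  63  62  63  64  64  63  62  62  61  62  62  63  64  64  65  64  64  69  81  97 113 127 137 145 152 160 168 175 179 176 164 148 134 123 111  98  82  69  64
  63  63  63  63  63  64  64  63  63  63  63  62  62  63  63  64  63  64  65  65  64  63  66  81 114 153 175 180 181 181 181 180]
bar z120 Y 180 [111 111 112 114 115 118 129 151 171 170 139  97  72  64  64  64  64  64  64  64  64  64  63  63  63  62  62  63  64  64  64  63  64  74  92 111 126 138 147 155 162 171 179 184 184 180 171 162 153
 143 128 106  83  69  65  64  65  64  64  64  64  64  64  64  64  64  64  64  65  66  65  65  65  66  65  64  65  72  94 131 162]
bar z120 Y 210 [126 115 112 112 111 110 109 110 112 113 114 120 137 162 173 155 114  79  64  62  63  64  65  65  65  64  64  63  63  63  63  63  63  63  63  63  63  62  65  81 103 119 133 144 152 159 167 176 182
 184 180 173 165 157 148 136 120  99  79  68  64  64  64  63  62  62  63  63  63  63  63  63  63  64  64  64  64  64  64  64  63]
bridge 127
[... 1190 characters left out ...]
 144 145 146 146 147 147 142 137 132 129 127 125 128 134 140 145 149 152 155 155 156 157 157 157 157 157 157 157]
top x(at rail mid, 596+) 90 [ 48  48  48  48  48  48  48  48  48  48  49  52  55  61  68  76  83  89  93  95  96  95  94  95  96  98  99 100 101 101 101 101 101 102 102 102 102 101 101 101 101 101 101 101 101]
top x(at rail mid, 596+) 150 [ 48  48  49  49  48  48  48  48  48  48  49  50  54  59  65  73  81  87  92  95  95  95  94  95  96  98 100 101 102 102 102 102 102 101 101 101 101 101 101 101 101 102 101 101 101]
top x(at rail mid, 596+) 270 [46 46 45 45 45 45 45 45 45 46 46 47 50 54 60 68 76 83 89 92 94 95 93 92 92 92 92 91 89 85 80 75 71 67 64 62 62 62 64 65 66 67 67 67 67]
```

play_rows(motion=[[[-0.15,0,0],[0,0,0],-1],[[0,0,-0.4],[0,0,0],-1],[[0,0,-0.4],[0,0,0],-1],[[0,0,-0.4],[0,0,0],-1],[[0,0,-0.3],[0,0,0],-1],[[0,0,-0.3],[0,0,0],-1],[[0,0,-0.2],[0,0,0],-1],[[0,0,-0.1],[0,0,0],-1],[[0,0,0],[0,0,0],-1],[[0,0,0],[0,0,0],-1]])

```text
clock: 7.95
eef_pos: [608.2, 112.2, 153.0]
tool_rot: [0.478, 0.521, 0.478, -0.521]
force: [-0.8, -1.1, 0.2]
gripper_width: 0.109
```

play_rows(motion=[[[0,0,-0.1],[0,0,0],-1],[[0,0,-0.1],[0,0,0],-1],[[0,0,-0.15],[0,0,0],-1],[[0,0,-0.15],[0,0,0],-1],[[0,0,-0.1],[0,0,0],-1],[[0,0,-0.08],[0,0,0],-1],[[0,0,-0.03],[0,0,0],-1],[[0,0,0],[0,0,0],-1],[[0,0,0],[0,0,0],-1],[[0,0,0],[0,0,0],-1]])

```text
clock: 9.2
eef_pos: [607.9, 112.1, 131.8]
tool_rot: [0.478, 0.521, 0.478, -0.521]
force: [-2.9, -0.2, 4.2]
gripper_width: 0.106
```

```bash
python3 - <<'E'
from h import *
import pickle
go((618.2,234.5,131.5),-0.088)
c=wcam(); pickle.dump(c,open('w4.pkl','wb'))
S=0.25
def prof(z,Y,x0,n=121):
    a=cv2.cvtColor(wortho(c,x0,Y,S,z,21,n),cv2.COLOR_BGR2GRAY).astype(float)
    return np.mean([np.interp(np.arange(n)-.088*(10-j),np.arange(n),a[:,j]) for j in range(21)],0).astype(int)[::-1]
print('from 593 step .25');
for Y in(140,165): print(Y,prof(120,Y,608,))
print('bridge',prof(126,128,608,181))
E
```

```text
t9.20 pos [607.93 112.13 131.84] jaw -0.085 tilt [ 0. -0.] w0.106 F [-2.85 -0.21  4.24] q6 0.18
shift units total [ 0.34  4.08 -0.01] turn units [ 0.    0.   -0.03]
from 593 step .25
140 [116 120 129 137 139 136 124 107  88  72  62  60  61  61  60  59  57  57
  57  56  54  53  51  50  49  49  49  50  51  51  51  52  51  51  49  47
  44  42  42  45  49  53  57  59  59  58  57  60  65  73  81  87  94 100
 106 111 116 119 122 125 127 130 132 134 137 139 142 143 148 156 162 165
 165 162 158 155 150 145 140 134 127 119 112 104  95  84  73  66  61  61
  61  61  61  60  59  58  58  58  58  59  59  59  59  59  59  59  59  59
  60  60  60  60  60  61  61  61  60  60  59  60  65]
165 [112 112 111 110 110 110 109 109 109 109 109 109 109 109 110 107 102  87
  63  43  37  37  37  38  37  37  37  37  38  37  37  36  36  36  36  35
  35  35  35  35  35  35  36  36  36  36  36  37  37  36  36  36  35  36
  38  43  53  66  79  92 102 112 120 127 133 138 143 147 151 154 157 161
 165 170 175 179 182 184 185 184 181 177 171 167 162 158 154 150 145 139
 131 123 110  97  83  72  65  62  61  61  61  61  61  61  61  61  61  62
  62  61  61  61  61  61  62  62  61  61  62  62  62]
bridge [171 172 172 172 169 161 146 128 115 108 107 106 106 106 106 106 106 106
 106 106 106 106 105 105 106 108 113 123 134 149 159 164 160 147 127 104
  84  67  60  57  58  59  59  62  68  77  86  94 100 104 105 107 107 107
 108 107 107 106 105 105 105 105 105 105 105 104 104 103 103 103 103 104
 104 103 103 101 100  98  98  98  99 100 101 102 103 103 103 103 103 102
 102 101 100 100 100 101 101 101 101 101 101 101 101 102 101 101 101 101
 101 101 101 101 101 101 101 101 101 101 101 100 100  99  99  98  97  96
  96  96  96  97  98  98  99  99  99  99  99  99  98  98  98  98  98  98
  98  98  97  94  91  94 106 126 148 165 172 174 175 174 174 174 173 172
 172 171 171 171 171 171 171 172 172 173 173 173 172 172 171 171 171 170
 171]
```

play_rows(motion=[[[-0.015,0,0.015],[0,0,-0.03],-1],[[0.026,0.3,0],[0,0,0],-1],[[0.035,0.4,0],[0,0,0],-1],[[0.035,0.4,0],[0,0,0],-1],[[0.035,0.4,0],[0,0,0],-1],[[0.035,0.4,0],[0,0,0],-1],[[0.035,0.4,0],[0,0,0],-1],[[0.035,0.4,0],[0,0,0],-1],[[0.026,0.3,0],[0,0,0],-1],[[0,0,0],[0,0,0],-1]])

```text
clock: 10.5
eef_pos: [615.5, 204.2, 131.9]
tool_rot: [0.478, 0.522, 0.478, -0.521]
force: [-0.4, 0.0, 4.2]
gripper_width: 0.105
```

```bash
python3 - <<'E'
from h import *
import pickle
go((618.2,234.5,131.5),-0.088)
c=wcam(); pickle.dump(c,open('w5.pkl','wb')); s=cam('scene'); t=cam('top');pickle.dump((s,t),open('st5.pkl','wb'))
from crop import *
mosaic([cv2.resize(wortho(c,655,235,0.4,0,400,300),(400,300)),cv2.resize(c['pixels'],(400,300)),panel(s['pixels'],320,210,80),panel(t['pixels'],170,140,80)],'pics/w5.png')
E
```

```text
t10.50 pos [615.47 204.23 131.88] jaw -0.087 tilt [0. 0.] w0.105 F [-0.37  0.04  4.18] q6 0.32
shift units total [ 0.09  1.01 -0.01] turn units [-0.02  0.01 -0.01]
```

View pics/w5.png

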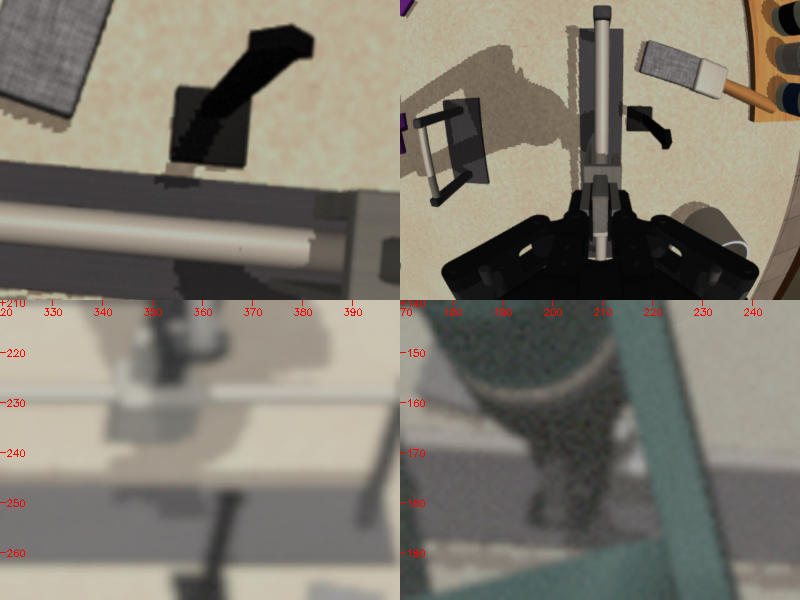

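w5: the tag is seated on the bar, and the pointer's foot is centred at panel (210,126), which gives (664.6, 231.0) as before. The tag's target is Y = 235.

play_rows(motion=[[[0.026,0.3,0],[0,0,0],-1],[[0.026,0.3,0],[0,0,0],-1],[[0.026,0.3,0],[0,0,0],-1],[[0.011,0.127,0],[0,0,0],-1],[[0,0,0],[0,0,0],-1],[[0,0,0],[0,0,0],0.4],[[0,0,0],[0,0,0],0.4],[[0,0,0],[0,0,0],0.4],[[0,0,0],[0,0,0],0.4],[[0,0,0],[0,0,0],0.4]])

```text
clock: 11.9
eef_pos: [618.0, 233.0, 131.5]
tool_rot: [-0.477, -0.522, -0.477, 0.522]
force: [0.5, -1.0, -0.3]
gripper_width: 0.701
```

play_rows(motion=[[[0,0,0],[0,0,0],0.4],[[0,0,0.4],[0,0,0],0.4],[[0,0,0.8],[0,0,0],0.4],[[0,0,0.8],[0,0,0],0.4],[[0,0,0.6],[0,0,0],0.4],[[0,0,0.4],[0,0,0],0.4],[[0,0,0],[0,0,0],1],[[0,0,0],[0,0,0],1],[[0,0,0],[0,0,0],1],[[0,0,0],[0,0,0],1]])

```text
clock: 13.15
eef_pos: [617.7, 232.8, 220.6]
tool_rot: [-0.477, -0.521, -0.478, 0.522]
force: [-0.4, -0.2, 0.4]
gripper_width: 1.002
```

```bash
python3 - <<'E'
from h import *
import pickle
go((445.5,0.7,190),0.28)
c=wcam(); pickle.dump(c,open('w6.pkl','wb')); 
a=wortho(c,640,232,0.4,0,400,300);b=wortho(c,625,235,0.3,160,400,300)
cv2.imwrite('pics/w6.png',np.vstack([np.hstack([a,b])]))
E
```

```text
t13.15 pos [617.72 232.85 220.65] jaw -0.088 tilt [-0. -0.] w1.002 F [-0.39 -0.17  0.42] q6 0.36
shift units total [-5.74 -7.74 -1.02] turn units [ 0.01 -0.01  3.52]
```

View pics/w6.png

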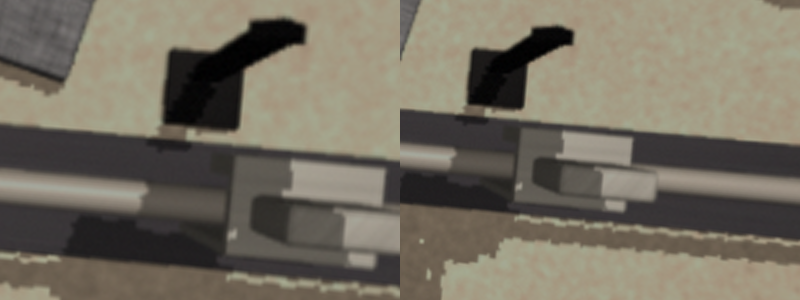

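w6: the tag hangs free on the bar. Its tab centre is at about Y=233, against a target of about 234.7, so it is within roughly 2 mm of the pointer. Next is the key.

play_rows(motion=[[[-0.5,-0.67,0],[0,0,0.35],1],[[-0.6,-0.8,-0.1],[0,0,0.35],1],[[-0.6,-0.8,-0.1],[0,0,0.35],1],[[-0.6,-0.8,-0.15],[0,0,0.35],1],[[-0.6,-0.8,-0.15],[0,0,0.35],1],[[-0.6,-0.8,-0.15],[0,0,0.35],1],[[-0.6,-0.8,-0.15],[0,0,0.35],1],[[-0.6,-0.8,-0.15],[0,0,0.35],1],[[-0.6,-0.8,-0.05],[0,0,0.35],1],[[-0.44,-0.67,0],[0,0,0.37],1]])

```text
clock: 14.45
eef_pos: [444.9, -0.0, 191.4]
tool_rot: [0.565, 0.425, 0.565, -0.425]
force: [-0.1, -0.7, -0.6]
gripper_width: 1.008
```

```bash
python3 - <<'E'
from h import *
import pickle
st=env.observe();go((445.5,0.7,51),0.28)
c=wcam(); pickle.dump(c,open('w7.pkl','wb')); print(c['T'][:3,3])
a=wortho(c,450,0,0.25,82,400,300);b=wortho(c,450,-20,0.45,36,400,300)
o=np.hstack([a,b]);cv2.imwrite('pics/w7.png',np.clip(255*(o/255.)**.6,0,255).astype(np.uint8))
hsv=cv2.cvtColor(wortho(c,450,-20,0.4,36,400,400),cv2.COLOR_BGR2HSV)
m=cv2.inRange(hsv,(5,90,40),(20,255,255)); v,u=np.nonzero(cv2.morphologyEx(m,cv2.MORPH_OPEN,np.ones((5,5))))
print(cv2.minAreaRect(np.c_[450-(v-200)*.4,-20-(u-200)*.4].astype(np.float32)))
E
```

```text
t14.45 pos [444.88  -0.01 191.43] jaw 0.281 tilt [-0. -0.] w1.008 F [-0.05 -0.71 -0.65] q6 -0.41
shift units total [ 0.02  0.02 -4.68] turn units [ 0.   -0.   -0.01]
[422.58  74.54 332.55]
((452.9903259277344, -27.482826232910156), (50.99601745605469, 127.33936309814453), 16.066394805908203)
```

View pics/w7.png

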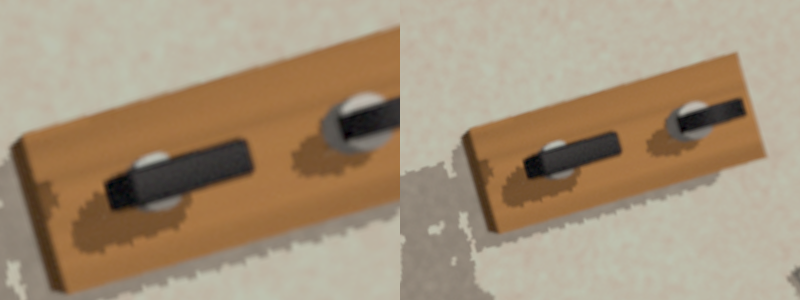

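w7: the square head's top is centred at panel (191,172), which gives (444.5, 2.2). The block rectangle gives (444.4, 2.3), so the two agree. The round head is at the right of the panel and is well clear.

play_rows(motion=[[[-0.016,0.077,-0.9],[0,0,0],1],[[0,0,-0.9],[0,0,0],1],[[0,0,-0.9],[0,0,0],1],[[0,0,-0.8],[0,0,0],1],[[0,0,-0.6],[0,0,0],1],[[0,0,-0.4],[0,0,0],1],[[0,0,-0.18],[0,0,0],1],[[0,0,0],[0,0,0],1],[[0,0,0],[0,0,0],-1],[[0,0,0],[0,0,0],-1]], squeeze=100)

```text
clock: 15.75
eef_pos: [445.9, 3.0, 51.9]
tool_rot: [0.565, 0.426, 0.564, -0.425]
force: [-0.7, 0.6, -0.6]
gripper_width: 0.61
```

play_rows(motion=[[[0,0,0],[0,0,0],-1],[[0,0,0],[0,0,0],-1],[[0,0,0],[0,0,0],-1],[[0,0,0],[0,0,0],-1],[[0,0,0],[0,0,0],-1],[[0,0,0],[0,0,0],-1],[[0,0,0],[0,0,0],-1],[[0,0,0],[0,0,0],-1],[[0,0,0],[0,0,0],-1],[[0,0,0],[0,0,0],-1]])

```text
clock: 17.0
eef_pos: [445.6, 3.0, 51.5]
tool_rot: [0.565, 0.425, 0.565, -0.425]
force: [-0.8, 0.2, 5.6]
gripper_width: 0.099
```

```bash
python3 - <<'E'
from h import *
go((444.4,2.3,51),0.2804)
E
```

```text
t17.00 pos [445.63   3.03  51.53] jaw 0.280 tilt [ 0. -0.] w0.099 F [-0.77  0.24  5.57] q6 -0.40
shift units total [-0.04 -0.02 -0.02] turn units [0.   0.01 0.  ]
```

play_rows(motion=[[[0,0,0.3],[0,0,0],-1],[[0,0,0.5],[0,0,0],-1],[[0,0,0.8],[0,0,0],-1],[[0,0,0.8],[0,0,0],-1],[[0,0,0.9],[0,0,0],-1],[[0,0,0.8],[0,0,0],-1],[[0,0,0.4],[0,0,0],-1],[[0,0,0],[0,0,0],-1],[[0,0,0],[0,0,0],-1],[[0,0,0],[0,0,0],-1]])

```text
clock: 18.25
eef_pos: [444.7, 3.1, 184.9]
tool_rot: [0.564, 0.425, 0.566, -0.426]
force: [0.2, -0.6, -1.0]
gripper_width: 0.104
```

```bash
python3 - <<'E'
from h import *; import pickle
s=pickle.load(open('scene.pkl','rb'));t=pickle.load(open('top.pkl','rb'))
a,b=plane(s,114,212,80),plane(s,190,203.5,80); print('back edge',a,b,np.arctan2(-(b-a)[0],(b-a)[1]),np.linalg.norm(a-b))
q=[plane(t,u*.7,v*.7,80)[:2] for u,v in((527,219),(634,208),(651,316),(540,331))]
for i in range(4): d=q[(i+1)%4]-q[i]; print(q[i],np.linalg.norm(d),(np.arctan2(-d[0],d[1])+np.pi/4)%(np.pi/2)-np.pi/4)
# plug: yellow mask
for c,n in((s,'scene'),(t,'top')):
    h=cv2.cvtColor(c['pixels'],cv2.COLOR_BGR2HSV); m=cv2.inRange(h,(17,100,60),(35,255,255))
    nn,l,st,ce=cv2.connectedComponentsWithStats(m)
    for i in range(1,nn):
        if st[i,4]>40: print(n,st[i],ce[i],plane(c,*ce[i],112))
go((532,-293,185),0.15)
E
```

```text
back edge [ 482.03317239 -396.97284924   80.        ] [ 469.26700973 -199.25991554   80.        ] 0.06447967361483577 198.12465535218195
[ 661.55954346 -191.83880661] 193.88190595249526 0.08388558061785911
[ 677.80437215 -385.03895929] 195.7934919627902 0.05423226730866926
[ 482.29873754 -395.65208005] 195.51041272375448 0.10932064549278953
[ 460.9679597  -201.30877711] 200.81499897754648 0.04717518127097553
scene [533 159  27  46 546] [548.68131868 176.63369963] [483.89592327 780.24175859 112.        ]
scene [144 212  13  11 109] [149.95412844 216.89908257] [ 534.55681483 -292.51194079  112.        ]
scene [   0  355   96   54 1422] [ 53.75949367 391.21026723] [ 955.42972628 -435.84223799  112.        ]
scene [377 354  42   7 122] [396.86065574 357.33606557] [948.50394773 233.86633407 112.        ]
scene [379 364  24   4  47] [389.87234043 365.29787234] [963.29798789 215.81318635 112.        ]
top [435  66  30  33 408] [446.67156863  86.33578431] [ 824.21648733 -393.80306452  112.        ]
top [466  84  91  14 689] [509.93904209  92.47750363] [ 804.32054718 -553.81847237  112.        ]
top [412 193  13  14 134] [417.73880597 199.29104478] [ 533.39757465 -294.80560325  112.        ]
t18.25 pos [444.66   3.12 184.91] jaw 0.280 tilt [-0.  0.] w0.104 F [ 0.15 -0.56 -1.03] q6 -0.40
shift units total [ 2.91 -9.87  0.  ] turn units [-0.   -0.02 -1.24]
```

play_rows(motion=[[[0.2,-0.8,0],[0,0,-0.2],-1],[[0.3,-1,0],[0,0,-0.2],-1],[[0.3,-1,0],[0,0,-0.2],-1],[[0.3,-1,0],[0,0,-0.2],-1],[[0.3,-1,0],[0,0,-0.2],-1],[[0.3,-1,0],[0,0,-0.2],-1],[[0.3,-1,0],[0,0,-0.2],-1],[[0.3,-1,0],[0,0,-0.2],-1],[[0.3,-1,0],[0,0,-0.2],-1],[[0.18,-1,0],[0,0,-0.2],-1]])

```text
clock: 19.5
eef_pos: [528.7, -291.7, 184.9]
tool_rot: [0.516, 0.482, 0.518, -0.482]
force: [0.1, 0.9, -1.2]
gripper_width: 0.097
```

play_rows(motion=[[[0,-0.9,0],[0,0,0],-1],[[0,-0.7,0],[0,0,0],-1],[[0,-0.5,0],[0,0,0],-1],[[0,0,0],[0,0,0],-1],[[0,0,0],[0,0,0],-1],[[0,0,0],[0,0,0],-1],[[0,0,0],[0,0,0],-1],[[0,0,0],[0,0,0],-1],[[0,0,0],[0,0,0],-1],[[0,0,0],[0,0,0],-1]])

```text
clock: 20.75
eef_pos: [528.7, -353.9, 186.2]
tool_rot: [0.517, 0.482, 0.517, -0.482]
force: [0.1, -0.5, -0.6]
gripper_width: 0.098
```

```bash
python3 - <<'E'
from h import *
import pickle
go((533,-293,185),0.07)
c=wcam(); pickle.dump(c,open('w8.pkl','wb')); print(c['T'][:3,3])
a=wortho(c,533,-293,0.15,112,400,300);b=wortho(c,570,-293,0.8,80,400,300)
o=np.vstack([np.hstack([a,b]),np.hstack([cv2.resize(c['pixels'],(400,300)),wortho(c,533,-340,0.3,185,400,300)])]);cv2.imwrite('pics/w8.png',np.clip(255*(o/255.)**.7,0,255).astype(np.uint8))
h=cv2.cvtColor(wortho(c,533,-293,0.15,112,600,600),cv2.COLOR_BGR2HSV); m=cv2.inRange(h,(15,90,50),(38,255,255))
m=cv2.morphologyEx(m,cv2.MORPH_OPEN,np.ones((3,3)));v,u=np.nonzero(m);P=np.c_[533-(v-300)*.15,-293-(u-300)*.15].astype(np.float32)
print(len(P),cv2.minEnclosingCircle(P)); 
E
```

```text
t20.75 pos [ 528.73 -353.92  186.19] jaw 0.071 tilt [0. 0.] w0.098 F [ 0.12 -0.51 -0.63] q6 -0.75
shift units total [ 0.14  2.03 -0.04] turn units [-0.    0.   -0.01]
[ 522.42 -276.53  327.32]
35212 ((532.1749877929688, -293.29998779296875), 17.112091064453125)
```

View pics/w8.png

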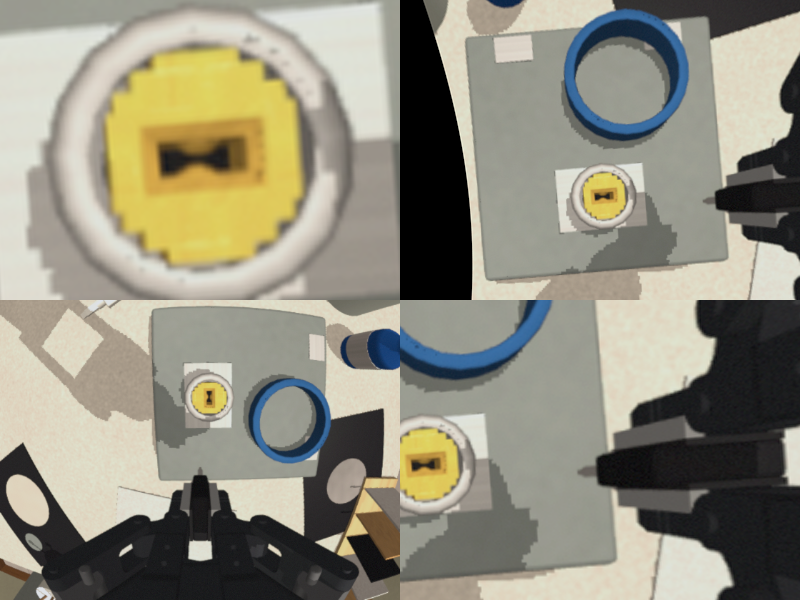

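w8: the slot mouth's corners are (142,126), (262,118), (264,185) and (146,193) in panel a. It measures 18 x 10 mm, matching the size given, and its centre is (532.2, -293.5). The lid edges give a yaw of about 0.083. The blade tip shows ahead of the fingers, so I'll check the key's offset in the grip from that.

```bash
python3 - <<'E'
from h import *
import pickle
c=pickle.load(open('w8.pkl','rb'))
# blade tip region rectified at z=142.7 ; print gray
S=0.5
a=cv2.cvtColor(wortho(c,528.7,-348,S,142.7,36,24),cv2.COLOR_BGR2GRAY)
print('rows X from %.1f down, cols Y from %.1f falling, 0.5mm'%(528.7+6,-348+9));print('\n'.join(' '.join('%3d'%v for v in r) for r in a))
go((532.2,-293.5,160),0.083)
E
```

```text
rows X from 534.7 down, cols Y from -339.0 falling, 0.5mm
126 125 126 126 126 125 125 124 124 123 123 123 124 124 124 124 124 125 126 126 125 125 125 125 123 125 124 123 124 123 122 123 122 121 121 122
126 125 125 125 125 126 124 124 123 123 124 124 123 123 123 124 125 125 125 126 125 125 125 124 123 123 123 123 123 123 123 123 122 122 122 120
126 126 126 126 126 124 123 124 124 124 124 124 123 123 125 125 124 125 126 124 124 124 124 124 123 123 123 123 123 124 124 123 122 123 124 117
126 126 126 126 126 125 123 124 125 125 124 124 124 124 125 124 124 125 125 125 124 123 123 124 123 124 124 123 123 123 123 123 123 123 121 114
126 126 126 125 125 126 124 123 124 125 124 125 126 125 125 125 125 125 124 124 124 124 123 123 123 123 124 122 122 122 123 123 123 123 120 114
125 125 125 124 124 124 124 123 124 125 125 125 126 126 126 126 125 124 124 123 124 124 122 122 123 123 122 123 122 123 123 122 122 122 120 113
124 124 123 123 123 123 123 123 124 124 125 125 126 126 125 126 125 124 123 124 124 123 122 123 123 123 123 123 122 122 123 121 121 122 120 114
124 124 124 124 123 123 123 124 12
[... 1880 characters left out ...]
5 124 123 123 123 123 123 123 124 124 123 123 124 123 123 123 122 122 123 123 122 123 124 124 123 122
123 123 124 126 126 126 127 126 125 125 125 125 124 123 123 124 124 124 124 124 124 125 124 124 122 122 123 123 124 124 123 122 124 124 123 121
122 123 124 125 126 127 127 126 126 126 125 125 125 124 123 125 124 124 124 124 125 124 123 125 123 123 123 123 123 123 123 123 124 124 123 123
124 124 125 125 126 126 126 126 126 126 125 125 124 124 124 123 123 124 124 124 124 124 124 125 124 123 123 123 123 124 124 123 123 124 124 123
t20.80 pos [ 528.74 -353.93  186.17] jaw 0.071 tilt [0. 0.] w0.102 F [ 0.34 -0.04 -0.97] q6 -0.75
shift units total [ 0.12  2.01 -0.87] turn units [-0.    0.    0.12]
```

play_rows(motion=[[[0.025,0.4,0],[0,0,0.115],-1],[[0.025,0.5,0],[0,0,0],-1],[[0.025,0.5,0],[0,0,0],-1],[[0.025,0.4,0],[0,0,0],-1],[[0.025,0.28,0],[0,0,0],-1],[[0,0,-0.3],[0,0,0],-1],[[0,0,-0.3],[0,0,0],-1],[[0,0,-0.27],[0,0,0],-1],[[0,0,0],[0,0,0],-1],[[0,0,0],[0,0,0],-1]], squeeze=120)

```text
clock: 22.05
eef_pos: [532.5, -291.8, 160.1]
tool_rot: [0.52, 0.479, 0.52, -0.479]
force: [-0.1, 0.1, 0.2]
gripper_width: 0.094
```

```bash
python3 - <<'E'
from h import *
import pickle
go((532.5,-291.5,150),0.083)
c=wcam(); pickle.dump(c,open('w9.pkl','wb'))
a=wortho(c,533,-285,0.15,112,400,300);b=wortho(c,533,-285,0.15,130,400,300)
cv2.imwrite('pics/w9.png',np.clip(255*(np.hstack([a,b])/255.)**.6,0,255).astype(np.uint8))
E
```

```text
t22.05 pos [ 532.48 -291.85  160.09] jaw 0.082 tilt [ 0. -0.] w0.094 F [-0.06  0.06  0.16] q6 -0.68
shift units total [ 0.    0.01 -0.34] turn units [0.   0.   0.01]
```

View pics/w9.png

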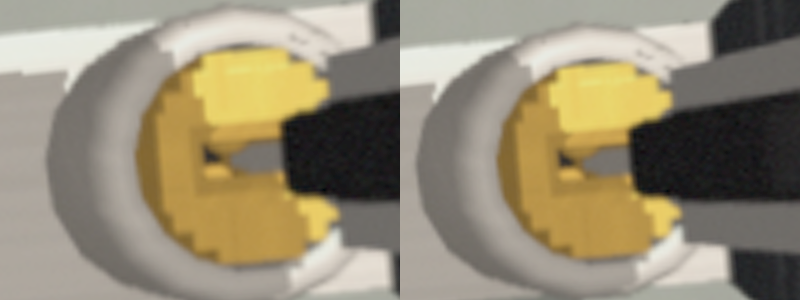

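w9: the blade tip at panel (230,158) sits in line with the slot. Its estimated centre is Y -293.7, against the slot's -293.5. Inserting now.

play_rows(motion=[[[0,0,-0.1],[0,0,0],-1],[[0,0,-0.1],[0,0,0],-1],[[0,0,-0.1],[0,0,0],-1],[[0,0,-0.1],[0,0,0],-1],[[0,0,0],[0,0,0],-1],[[0,0,0],[0,0,0],-1],[[0,0,0],[0,0,0],-1],[[0,0,0],[0,0,0],-1],[[0,0,0],[0,0,0],-1],[[0,0,0],[0,0,0],-1]])

```text
clock: 23.35
eef_pos: [532.5, -291.6, 148.1]
tool_rot: [0.52, 0.479, 0.52, -0.479]
force: [0.3, 0.4, -1.0]
gripper_width: 0.092
```

```bash
python3 -c "
from h import *
go((532.5,-291.5,127.5),0.083); print(env.observe()['wrist_torque'])"
```

```text
t23.35 pos [ 532.49 -291.56  148.11] jaw 0.083 tilt [ 0. -0.] w0.092 F [ 0.26  0.38 -0.99] q6 -0.68
shift units total [ 0.    0.   -0.69] turn units [0. 0. 0.]
[-0.   -0.04 -0.01]
```

play_rows(motion=[[[0,0,-0.1],[0.2,0,0.4],-1],[[0,0,-0.1],[-0.4,0,-0.8],-1],[[0,0,-0.1],[0.4,0,0.8],-1],[[0,0,-0.1],[-0.4,0,-0.8],-1],[[0,0,-0.07],[0.4,0,0.8],-1],[[0,0,0],[-0.4,0,-0.8],-1],[[0,0,0],[0.4,0,0.8],-1],[[0,0,0],[-0.2,0,-0.4],-1],[[0,0,0],[0,0,0],-1],[[0,0,0],[0,0,0],-1]])

```text
clock: 24.6
eef_pos: [532.8, -292.3, 134.5]
tool_rot: [0.521, 0.479, 0.52, -0.479]
force: [-0.6, -2.5, 0.2]
gripper_width: 0.092
```

```bash
python3 -c "
from h import *
go((532.5,-291.5,127.5),0.083); print(env.observe()['wrist_torque'])"
```

```text
t24.60 pos [ 532.78 -292.27  134.48] jaw 0.083 tilt [ 0. -0.] w0.092 F [-0.61 -2.48  0.23] q6 -0.68
shift units total [-0.01  0.03 -0.23] turn units [ 0.01  0.01 -0.  ]
[-0.49 -0.13  0.04]
```

play_rows(motion=[[[0,0,-0.05],[0.2,0,0.4],-1],[[0,0,-0.06],[-0.4,0,-0.8],-1],[[0,0,-0.06],[0.4,0,0.8],-1],[[0,0,-0.05],[-0.4,0,-0.8],-1],[[0,0,-0.03],[0.4,0,0.8],-1],[[0,0,0],[-0.4,0,-0.8],-1],[[0,0,0],[0.4,0,0.8],-1],[[0,0,0],[-0.2,0,-0.4],-1],[[0,0,0],[0,0,0],-1],[[0,0,0],[0,0,0],-1]])

```text
clock: 25.85
eef_pos: [533.0, -291.6, 127.6]
tool_rot: [0.521, 0.479, 0.52, -0.478]
force: [0.7, 0.8, 5.7]
gripper_width: 0.096
```

```bash
python3 -c "
from h import *
go((532.5,-291.5,127.5),0.083); print(env.observe()['wrist_torque'])"
```

```text
t25.85 pos [ 533.02 -291.61  127.62] jaw 0.084 tilt [ 0. -0.] w0.096 F [0.7  0.84 5.65] q6 -0.68
shift units total [-0.02  0.   -0.  ] turn units [ 0.    0.02 -0.01]
[-0.02 -0.11 -0.05]
```

play_rows(motion=[[[0,0,-0.04],[0,0,0.4],-1],[[0,0,-0.03],[0,0,-0.8],-1],[[0,0,0],[0,0,0.8],-1],[[0,0,0],[0,0,-0.4],-1],[[0,0,0],[0,0,0],-1],[[0,0,0],[0,0,0],-1],[[0,0,0],[0,0,0],-1],[[0,0,0],[0,0,0],-1],[[0,0,0],[0,0,0],-1],[[0,0,0],[0,0,0],-1]])

```text
clock: 27.1
eef_pos: [533.1, -291.8, 127.5]
tool_rot: [0.521, 0.479, 0.519, -0.478]
force: [-3.0, 1.4, 10.8]
gripper_width: 0.096
```

```bash
python3 - <<'E'
from h import *
import pickle
go((532.5,-291.5,127.5),0.083); print(env.observe()['wrist_torque'])
c=wcam(); pickle.dump(c,open('w10.pkl','wb')); s=cam('scene')
from crop import *
a=wortho(c,533,-285,0.15,120,400,300)
cv2.imwrite('pics/w10.png',np.hstack([np.clip(255*(a/255.)**.6,0,255).astype(np.uint8),panel(s['pixels'],130,180,60)]))
E
```

```text
t27.10 pos [ 533.13 -291.75  127.53] jaw 0.084 tilt [ 0. -0.] w0.096 F [-3.01  1.42 10.83] q6 -0.68
shift units total [-0.02  0.01 -0.  ] turn units [ 0.01  0.03 -0.01]
[0.27 0.35 0.  ]
```

The viewer's limit is reached, so checks are numeric from here. Contact is at the expected home height. I'll press once more past the pins' 20 N to be sure it is the hard stop.

play_rows(motion=[[[0,0,-0.08],[0,0,0.4],-1],[[0,0,-0.06],[0,0,-0.8],-1],[[0,0,0],[0,0,0.8],-1],[[0,0,0],[0,0,-0.4],-1],[[0,0,0],[0,0,0],-1],[[0,0,0],[0,0,0],-1],[[0,0,0],[0,0,0],-1],[[0,0,0],[0,0,0],-1],[[0,0,0],[0,0,0],-1],[[0,0,0],[0,0,0],-1]])

```text
clock: 28.45
eef_pos: [533.3, -291.8, 127.4]
tool_rot: [0.522, 0.479, 0.519, -0.478]
force: [-7.1, 4.9, 24.1]
gripper_width: 0.095
```

```bash
python3 -c "
from h import *
go((532.2,-293.5,127.5),0.083); print(env.observe()['wrist_torque'])"
```

```text
t28.45 pos [ 533.32 -291.85  127.4 ] jaw 0.084 tilt [ 0. -0.] w0.095 F [-7.1   4.88 24.05] q6 -0.68
shift units total [-0.04 -0.06  0.  ] turn units [ 0.03  0.05 -0.01]
[ 0.8   1.2  -0.01]
```

play_rows(motion=[[[0,0,0.1],[0,0,0],-1],[[0,0,0],[0,0,-0.6],-1],[[0.003,-0.002,0],[0,0,-0.8],-1],[[0.003,-0.002,0],[0,0,-0.8],-1],[[0.003,-0.002,0],[0,0,-0.8],-1],[[0.003,-0.003,0],[0,0,-0.8],-1],[[0.003,-0.003,0],[0,0,-0.8],-1],[[0.003,-0.003,0],[0,0,-0.8],-1],[[0.003,-0.003,0],[0,0,-0.8],-1],[[0.003,-0.004,0],[0,0,-0.8],-1]])

```text
clock: 29.7
eef_pos: [534.4, -292.3, 127.5]
tool_rot: [0.315, 0.635, 0.312, -0.633]
force: [-2.0, 1.5, 14.6]
gripper_width: 0.098
```

```bash
python3 -c "
from h import *
go((532.2,-293.5,127.5),0.083-1.72); print(env.observe()['wrist_torque'])"
```

```text
t29.70 pos [ 534.41 -292.27  127.51] jaw -0.652 tilt [ 0. -0.] w0.098 F [-1.97  1.46 14.56] q6 0.06
shift units total [-0.07 -0.04 -0.  ] turn units [ 0.04  0.03 -9.41]
[0.43 0.36 0.01]
```

play_rows(motion=[[[0.003,-0.004,0],[0,0,-0.9],-1],[[0.003,-0.004,0],[0,0,-0.9],-1],[[0.003,-0.004,0],[0,0,-0.9],-1],[[0.002,-0.004,0],[0,0,-0.9],-1],[[0.002,-0.004,0],[0,0,-0.9],-1],[[0.002,-0.004,0],[0,0,-0.9],-1],[[0.002,-0.004,0],[0,0,-0.9],-1],[[0.001,-0.004,0],[0,0,-0.9],-1],[[0,-0.004,0],[0,0,-0.9],-1],[[0,-0.004,0],[0,0,-0.9],-1]])

```text
clock: 30.95
eef_pos: [535.1, -293.7, 127.5]
tool_rot: [-0.008, 0.709, -0.009, -0.705]
force: [-1.6, 1.7, 13.7]
gripper_width: 0.095
```

play_rows(motion=[[[0,0,0],[0,0,0],-1],[[0,0,0],[0,0,0],-1],[[0,0,0],[0,0,0],-1],[[0,0,0],[0,0,0],-1],[[0,0,0],[0,0,0],-1],[[0,0,0],[0,0,0],-1],[[0,0,0],[0,0,0],-1],[[0,0,0],[0,0,0],-1],[[0,0,0],[0,0,0],-1],[[0,0,0],[0,0,0],-1]])

```text
clock: 32.2
eef_pos: [535.0, -293.7, 127.5]
tool_rot: [-0.007, 0.709, -0.008, -0.705]
force: [-1.3, 1.4, 14.5]
gripper_width: 0.092
```

```bash
python3 -c "
from h import *
go((532.2,-293.5,127.5),0.083-1.72); print(env.observe()['wrist_torque'])"
```

```text
t32.20 pos [ 535.04 -293.73  127.47] jaw -1.591 tilt [ 0. -0.] w0.092 F [-1.27  1.38 14.48] q6 1.00
shift units total [-0.09  0.01  0.  ] turn units [ 0.02  0.04 -0.43]
[0.34 0.33 0.08]
```

play_rows(motion=[[[0,0,0],[0,0,-0.3],-1],[[0,0,0],[0,0,-0.3],-1],[[0,0,0],[0,0,-0.2],-1],[[0,0,0],[0,0,0],-1],[[0,0,0],[0,0,0],-1],[[0,0,0],[0,0,0],-1],[[0,0,0],[0,0,0],-1],[[0,0,0],[0,0,0],-1],[[0,0,0],[0,0,0],-1],[[0,0,0],[0,0,0],-1]])

```text
clock: 33.45
eef_pos: [535.0, -293.9, 127.5]
tool_rot: [-0.036, 0.708, -0.038, -0.704]
force: [-0.7, 0.7, 14.2]
gripper_width: 0.101
```

```bash
python3 - <<'E'
from h import *; import pickle
go((532.2,-293.5,127.5),0.083-1.72); print(env.observe()['wrist_torque'])
# tag check in the fixed views: compare scene crop around tag; grey tag centroid vs pointer
s=cam('scene'); s0=pickle.load(open('scene.pkl','rb'))
d=cv2.absdiff(s['pixels'],s0['pixels']).max(2)
m=(d>25).astype(np.uint8); m[:195]=0;m[260:]=0;m[:,:300]=0;m[:,400:]=0
n,l,stt,ce=cv2.connectedComponentsWithStats(cv2.morphologyEx(m,cv2.MORPH_OPEN,np.ones((2,2))))
for i in range(1,n):
    if stt[i,4]>30: print(stt[i],ce[i])
for z in(163,140,125,65): print(z,[np.round(proj(s,(618.2,y,z)),1) for y in(215,235,255)])
E
```

```text
t33.45 pos [ 535.04 -293.89  127.49] jaw -1.675 tilt [ 0. -0.] w0.101 F [-0.74  0.67 14.23] q6 1.08
shift units total [-0.09  0.01  0.  ] turn units [0.02 0.05 0.37]
[0.24 0.43 0.09]
[358 219  14   8 101] [364.45 222.47]
[353 232  19  13 209] [361.6  237.47]
163 [array([357.9, 216. ]), array([366.2, 215.4]), array([374.4, 214.8])]
140 [array([356.6, 222. ]), array([364.8, 221.5]), array([372.9, 220.9])]
125 [array([355.8, 225.9]), array([363.9, 225.3]), array([371.9, 224.8])]
65 [array([352.7, 240.6]), array([360.4, 240. ]), array([368.1, 239.5])]
```

play_rows(motion=[[[0,0,0],[0,0,-0.3],-1],[[0,0,0],[0,0,-0.3],-1],[[0,0,0],[0,0,0],-1],[[0,0,0],[0,0,0],-1],[[0,0,0],[0,0,0],-1],[[0,0,0],[0,0,0],-1],[[0,0,0],[0,0,0],-1],[[0,0,0],[0,0,0],-1],[[0,0,0],[0,0,0],-1],[[0,0,0],[0,0,0],-1]])

```text
clock: 34.75
eef_pos: [535.0, -293.9, 127.5]
tool_rot: [-0.058, 0.706, -0.06, -0.703]
force: [-1.8, 1.0, 15.3]
gripper_width: 0.093
```

```bash
python3 - <<'E'
from h import *
go((532.2,-293.5,127.5),0.083-1.72); print(env.observe()['wrist_torque'])
E
```

```text
t34.75 pos [ 534.99 -293.9   127.49] jaw -1.738 tilt [ 0. -0.] w0.093 F [-1.78  1.03 15.28] q6 1.14
shift units total [-0.09  0.01  0.  ] turn units [0.02 0.04 0.96]
[0.28 0.5  0.23]
```

```bash
python3 -c "
from station import env
print(env.hand_in())"
```

```text
the job is handed in; nothing more can be done
None
```

I hung the tag on the rail at the pointer and put the square-headed key home in the lock. I turned the key clockwise to its stop and handed the job in with it gripped and held there. The clock read 34.75 s of the 56 s allowed, and no verdict was reported.

**Tag:** I hooked it about 70 mm right of the rail's middle, slid it left and let it go. The wrist view puts it within about 2 mm of the pointer, and the scene view agrees.

**Key:**
- **Home:** the fingertips stopped at 127.5 mm, the height expected when the collar is home. They did not move under a 24 N press, which is more than the pins can resist.
- **Turned:** the tool turned about 1.82 rad. The torque rose from 0.09 to 0.23 N m over the last bit, so I take the plug to be at its stop.
- **At hand-in:** the grip was set to 120 N with about 15 N of downward push.

**Disagreements and gaps:**
- The top camera put the rail and pointer 3–5 mm from where the wrist camera saw them. I used the wrist values, and the tag seated cleanly on them.
- The key sat about 2 mm off-centre in the grip, which I allowed for.
- The viewer refused the last crop at the 12-picture limit. I therefore checked the seating and turn by force, height and torque only.
- I did not re-measure the bystanders or the round key at the end.

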